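Open the sprung oil filter housing

ROBOT

A 7-joint arm with a two-finger parallel gripper is mounted at the origin on the work surface. World frame = base frame: x ahead of the robot, y to its left, z up, the work surface at z = 0. Lengths are in m, angles in rad, forces in N, time in s.
With the tool pointing down it reaches from about 0.425 to 0.925 m from the base axis. Payload 6.8 kg.
Tool frame: the origin (TCP) lies at the very end of the fingers, on their centre line; the grasp point (between the pads) lies 19 mm behind it (bot.grasp_offset is the distance from the TCP to the grasp point, in m); z points along the fingers, y is the direction in which the jaws open and shut (so a half turn about z gives the same grasp; the last joint's range is limited). The gripper opens to 85 mm and grips with 20 to 120 N. Pads are 22 mm wide; open, the fingers measure 114 mm over their backs; the gripper's body (76 mm by 85 mm) begins 54 mm behind the grasp point. The pads swing forward as they close: fully open they stand 13 mm farther back than shut.
Start: joints at [-1.212, 0.477, 0.022, 1.555, -0.011, 1.109, -0.083], TCP at [0.304, 0.603, 0.231] pointing down, gripper open.
Joint ranges: [-2.96, 2.96], [-0.34, 2.1], [-1.41, 1.46], [0.24, 2.44], [-1.37, 4.51], [0.17, 1.92], [-2.96, 2.96]. Speed limits (rad/s): [2.39, 2.39, 3.14, 3.14, 3.14, 3.14, 3.14].

INTERFACE

Orientations are given as a unit quaternion [w, x, y, z].
In Python, from station import monitor, cams, bot, finder gives the robot as it stands.
- The arm moves only by the tool jog_arm, never from a script. Its argument "plan" is a list of rows, each an object of numbers: "x", "y", "z": the shift along the tool's x, y, z as a fraction of full scale; "wx", "wy", "wz": the turn, a rotation vector about the tool's x, y, z as a fraction of full scale. A call has 1 to 12 rows; each row is the pose to reach, as a shift and turn from the pose measured when the call began, along the tool's axes at that moment, turning the shorter way round; what a row does not reach only later rows make up. Full scale, the value 1, is 20 cm for a shift and 180 degrees for a turn. A row lasts 1/12 s, in which the tool goes at most 41.7 mm and 7.16 degrees, less where a joint would pass 70% of its speed; a pose out of reach is approached as far as the arm can. A call with a number of a shift or a turn outside -1 to 1 is refused whole. A call with a gripper value outside its range is refused whole. "hand" is the opening, from -1 (shut) to 1 (fully open), set as the call begins (left out, the last holds). The fingers move at their own pace and stop on an object; "grip_force" is the grip in N (left out, the last holds). Time passes only in rows, so rows that repeat a pose let the fingers close. It gives the time, the measured TCP pose, the force and the opening at its end, in the units of the state.
- monitor.get_obs(): the state, without advancing time (a new reading comes with each control period).
- cams.read_camera(name): name is "side" or "top" or "wrist"; returns the picture (384x512x3 uint8, red, green, blue); there is no depth.
- cams.get_calibration(name): a dict with "fx", "fy", "cx", "cy" (pixels), "distortion" ([k1, k2, p1, p2, k3] as OpenCV has them; the pictures are not rectified), "extrinsics" (4x4, takes a point from world to camera coordinates). Camera axes: x right, y down, z forward; pixel columns grow to the right and rows downward; lengths in m; the calibration is good to about 2 mm. A picture is of the moment at which its call begins: read the wrist's pose just before it. get_calibration takes no time and is no camera call; for the wrist camera it gives the pose at the moment of the call.
- bot.hand_in(): hands the job in, once; it reports no verdict.
Trained networks look in the newest picture that a camera, given by its name, has taken for a name from the list of things; names that differ only in an ending like _2 or _b are one class to them, and where a whole thing is asked for, a point or a joint stands for the part that bears it (a point fixed in the world has none). Each returns a list of dicts, best first, with "confidence" (0 to 1); they miss things now and then, are a little off and sometimes report something else, mostly with a low value. They report only what shows in the picture. A call takes as long as a camera call. They do not tell look-alikes from the thing itself.
- finder.find_in(camera, target): "bbox" ([left, top, width, height] in pixels, round what is visible of it).
- finder.place_of(camera, target): "location" ([column, row] in pixels: a listed point, or the origin of a listed thing).
The state is a dict: "t": time; "q": joint angles; "joint_vel": joint speeds; "joint_torque": joint torques, N m; "eef_pos": TCP position; "tool_rot": TCP orientation; "contact_force": force on the tool from outside, world axes, zero at the start; "torque": the same for the moment, N m; "gripper_width": opening from 0.0 (shut) to 1.0 (fully open).
Only numpy, scipy, OpenCV 4.12 (cv2) and the standard library are available. Lean on these libraries where they do the work, as an engineer would, in place of code of your own. Each camera call takes 0.05 s, during which the arm holds its last target. There are 200 camera calls.

TASK

Open the oil filter housing: unscrew its red cap (an ordinary right-hand thread, about one and a quarter turns) without forcing or pulling on the thread, and keep hold of it as it comes free, because a spring pushes from below. Set the cap gently down, right way up, in the clear middle of the steel parts tray, let go, and leave everything else as it stands.

Things in the scene. Friction and masses are not known exactly. Their poses are not given: they have to be found in the camera images.
- cap: Red plastic screw cap, 16 flat grip facets, white bar on top. 52 mm across, 31 mm tall, about 70 g. Origin: centre of its open underside; z up. Screwed down at the start. Turned counter-clockwise seen from above it rises 15 mm per turn (2.4 mm per radian), and fingers gripping it must rise with it. Short of the thread's end it stays where it is left, with 0.5 mm play up and down.
- cap_top (a point): Centre of the cap's flat top, 31 mm above the cap's origin.
- housing: Oil filter housing, bolted to the bench: steel base plate 130 x 110 x 12 mm, aluminium bowl 76 mm across and 74 mm high, then a neck (point neck). Origin: centre of its underside. A sprung plate, 24 mm across, under the cap pushes the cap up with 8 N at first, 4 N at the thread's end; the cap takes about 0.15 N m to turn against it, and is pushed off when the thread ends.
- neck (a point): Centre of the brass seat (46 mm across) that the cap's skirt rests on when screwed down, 105 mm above the bench, 31 mm above the bowl. The thread axis is vertical through this point; the threaded neck stands 25 mm up from here, inside the cap. The thread lets go all round at once after about 1.25 turns, when the cap's origin is about 19 mm above this point.
- tray: Loose square parts tray of bright steel, 180 x 180 mm, 22 mm tall, walls and floor 4 mm thick, 0.6 kg. Origin: centre of its underside. A black rubber ring and a brass plug lie in two of its corners; its middle is clear.
- seal_ring: Black rubber ring, 32 mm across, 6 mm tall, lying in a corner of the tray; origin at its underside.
- brass_plug: Small brass plug, 22 mm across, 18 mm tall, in another corner of the tray; origin at its underside.
- paint_tin: Paint tin with a blue label, 100 mm across, 85 mm tall, 0.9 kg; origin at its underside.
- spray_can: Spray can with a red label, 60 mm across, 170 mm tall; origin at its underside.
- jar: Amber glass jar, 64 mm across, 80 mm tall; origin at its underside.
- wrench: Steel wrench lying flat on the bench.
- screwdriver: Screwdriver lying on the bench.
Mind the look-alikes: they are no part of the job. There is more than one size of the cap; the one meant has the size given above.

How it is judged:
By the outcome, as a careful person would: the job done as asked, in the order asked, and still so for the second after the job is handed in, with the robot touching nothing.
It also fails if it takes over 69 s, if anything falls off the work surface, if the arm or the gripper's body presses on something with over 40 N, if the wrist force passes 120 N, or if a joint passes its speed limit or range.

## Working session

There is one attempt and no reset: what is moved stays moved. The work goes in short steps, Python scripts to look and compute and a tool call to move; the robot and the scene stay as the last step left them, time stands still between calls to the robot, and variables do not carry over. Pictures are saved under pics/ and viewed, about 8 in all and at most 12, crops included, and the job is handed in when it is done.

Besides the shell and the picture viewer there is one more tool, called after "Request:" as a command line: name --argument value ..., lists and objects as JSON in quotes. jog_arm: Moves the arm, as the interface text tells. Shift numbers are shares of 20 cm and turn numbers shares of 180 degrees, none past 1 either way. Its arguments: {"type":"object","properties":{"plan":{"type":"array","items":{"type":"object","properties":{"x":{"type":"number","minimum":-1,"maximum":1},"y":{"type":"number","minimum":-1,"maximum":1},"z":{"type":"number","minimum":-1,"maximum":1},"wx":{"type":"number","minimum":-1,"maximum":1},"wy":{"type":"number","minimum":-1,"maximum":1},"wz":{"type":"number","minimum":-1,"maximum":1}}}},"hand":{"type":"number"},"grip_force":{"type":"number"}},"required":["plan"]}

```bash
ls; mkdir -p pics
cat > h.py <<'E'
import numpy as np, cv2
from station import monitor, cams, bot, finder
from scipy.spatial.transform import Rotation as R
def ray(n,px):
    c=cams.get_calibration(n);K=np.array([[c['fx'],0,c['cx']],[0,c['fy'],c['cy']],[0,0,1.]])
    u=cv2.undistortPoints(np.array([[px]],float),K,np.array(c['distortion'],float))[0,0]
    E=np.array(c['extrinsics']);o=-E[:3,:3].T@E[:3,3];d=E[:3,:3].T@np.array([u[0],u[1],1]);return o,d/np.linalg.norm(d)
def onz(n,px,z):
    o,d=ray(n,px);return o+d*(z-o[2])/d[2]
def tri(rs):
    A=sum(np.eye(3)-np.outer(d,d) for o,d in rs);b=sum((np.eye(3)-np.outer(d,d))@o for o,d in rs)
    p=np.linalg.solve(A,b);return p,[np.linalg.norm((np.eye(3)-np.outer(d,d))@(p-o)) for o,d in rs]
def proj(n,p):
    c=cams.get_calibration(n);K=np.array([[c['fx'],0,c['cx']],[0,c['fy'],c['cy']],[0,0,1.]]);E=np.array(c['extrinsics'])
    return cv2.projectPoints(np.array([p],float),cv2.Rodrigues(E[:3,:3])[0],E[:3,3],K,np.array(c['distortion'],float))[0][0,0]
def snap(n,f):
    im=cams.read_camera(n);cv2.imwrite('pics/'+f,im[:,:,::-1]);return im
E
python3 - <<'E'
from h import *
np.set_printoptions(precision=4,suppress=True)
o=monitor.get_obs();print(o['t'],o['eef_pos'],o['tool_rot'],o['q'],o['gripper_width'])
ims=[]
for n in('top','side'):
    ims.append(snap(n,n+'0.png'))
    c=cams.get_calibration(n);print(n,ray(n,(256,192)))
    for t in('cap','cap_top','neck','housing','tray','seal_ring','brass_plug'):
        print(n,t,[(np.round(r['location'],1),round(r['confidence'],2)) for r in finder.place_of(n,t)[:3]], [(np.round(r['bbox']),round(r['confidence'],2)) for r in finder.find_in(n,t)[:3]])
E
```

```text
pics
0.0 [0.3035 0.6022 0.2303] [-0.0002  0.2313  0.9729 -0.0009] [-1.2121  0.4779  0.0224  1.5565 -0.0115  1.1093 -0.0831] 0.9943793728312726
top (array([0.5087, 0.0129, 1.2014]), array([ 0.094 , -0.0106, -0.9955]))
top cap [(array([260.1, 197.8]), 0.85), (array([248.8, 251.8]), 0.76), (array([300.5, 193.6]), 0.66)] [(array([239., 240.,  25.,  24.]), 0.92), (array([250., 189.,  22.,  17.]), 0.63), (array([297., 192.,  15.,  10.]), 0.5)]
top cap_top [(array([260.2, 192.8]), 0.84), (array([303.2, 197.4]), 0.71), (array([249.2, 251.5]), 0.66)] [(array([251., 187.,  20.,  19.]), 0.77), (array([295., 190.,  16.,   9.]), 0.68), (array([238., 238.,  27.,  24.]), 0.56)]
top neck [(array([263.1, 196.9]), 0.72)] [(array([241., 178.,  40.,  45.]), 0.7), (array([278., 117.,  25.,  31.]), 0.38)]
top housing [(array([258.6, 199.8]), 0.78)] [(array([240., 179.,  37.,  48.]), 0.61)]
top tray [(array([357.4, 218.9]), 0.72), (array([165.4, 231.5]), 0.62)] [(array([130., 199.,  69.,  71.]), 0.62), (array([315., 159.,  53.,  18.]), 0.22)]
top seal_ring [(array([139.6, 224.2]), 0.58)] [(array([136., 218
[... 422 characters left out ...]
 cap_top [(array([185.9, 247.8]), 0.89), (array([295.5, 256. ]), 0.76), (array([251.6, 198.3]), 0.75)] [(array([174., 235.,  35.,  37.]), 0.72), (array([240., 188.,  23.,  24.]), 0.62), (array([286., 252.,  24.,  20.]), 0.53)]
side neck [(array([251.1, 204.9]), 0.68)] [(array([222., 211.,  67.,  47.]), 0.8)]
side housing [(array([253.8, 239.8]), 0.64), (array([252.4, 194.1]), 0.16)] [(array([221., 209.,  65.,  48.]), 0.91)]
side tray [] [(array([107., 167.,  96.,  59.]), 0.6)]
side seal_ring [(array([157.8, 182.3]), 0.41)] [(array([152., 176.,   9.,   8.]), 0.47), (array([221., 211.,  64.,  48.]), 0.39)]
side brass_plug [(array([185.4, 193.2]), 0.54)] [(array([180., 188.,  11.,   8.]), 0.6)]
```

View pics/top0.png

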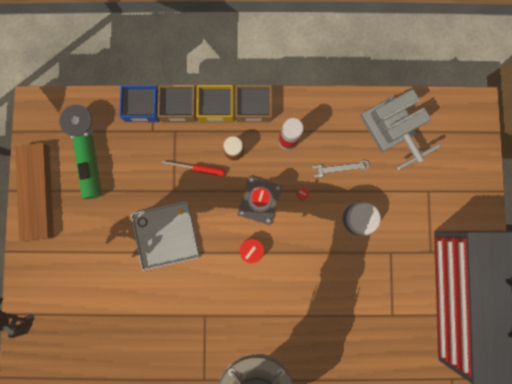

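View pics/side0.png

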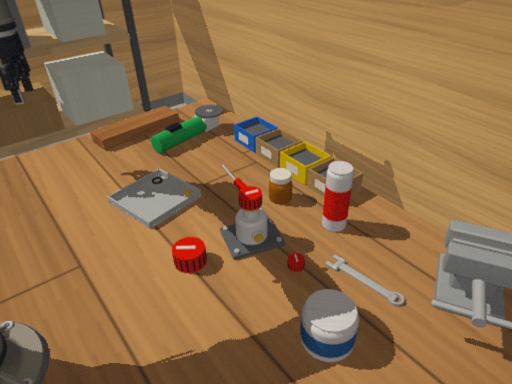

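The top view shows the housing with the red cap at (260,197) and the tray at (166,236). The ring is in the tray's upper-left corner (142,222) and the plug at (181,211). The look-alikes are a big loose cap at (251,251) and a small one at (302,194). The side view agrees, with the cap on the housing at (251,198).

Run:
```python
from h import *
np.set_printoptions(precision=4,suppress=True)
print('tri cap_top',tri([ray('top',(260.2,195.5)),ray('side',(251.4,190.5))]))
print('top@.136',onz('top',(260.2,195.5),.136),'side@.136',onz('side',(251.4,190.5),.136))
im=cv2.imread('pics/top0.png');s=cv2.imread('pics/side0.png')
for n,i,w in(('top',im,(245,180,275,215)),('side',s,(238,180,266,212))):
    h=cv2.cvtColor(i,cv2.COLOR_BGR2HSV);m=(((h[...,0]<8)|(h[...,0]>172))&(h[...,1]>170)&(h[...,2]>90)).astype(np.uint8)
    x0,y0,x1,y1=w;ys,xs=np.nonzero(m[y0:y1,x0:x1]);print(n,xs.min()+x0,xs.max()+x0,ys.min()+y0,ys.max()+y0,xs.mean()+x0,ys.mean()+y0)
# tray outline in top
for p in [(132,214),(187,203),(199,258),(142,270)]: print('traycorner',p,onz('top',p,.022))
for p in [(109,198),(157,172),(201,196),(153,224)]: print('side corner',p,onz('side',p,.022))
a=cv2.resize(im[170:280,120:290],None,fx=4,fy=4,interpolation=cv2.INTER_CUBIC);b=cv2.resize(s[160:280,100:300],None,fx=4,fy=4,interpolation=cv2.INTER_CUBIC)
cv2.imwrite('pics/a.png',a);cv2.imwrite('pics/b.png',b)
```

```text
tri cap_top (array([ 0.5993, -0.0103,  0.1414]), [np.float64(0.00039602137642338935), np.float64(0.0003960213764233508)])
top@.136 [ 0.5994 -0.0102  0.136 ] side@.136 [ 0.6041 -0.0043  0.136 ]
top 252 269 188 205 260.1151832460733 196.7696335078534
side 238 261 180 209 248.69444444444446 195.58101851851853
traycorner (132, 214) [0.5512 0.3861 0.022 ]
traycorner (187, 203) [0.5856 0.2151 0.022 ]
traycorner (199, 258) [0.4163 0.1757 0.022 ]
traycorner (142, 270) [0.3793 0.3507 0.022 ]
side corner (109, 198) [0.3796 0.342  0.022 ]
side corner (157, 172) [0.5395 0.3784 0.022 ]
side corner (201, 196) [0.5776 0.192  0.022 ]
side corner (153, 224) [0.4237 0.1661 0.022 ]
```

View pics/a.png

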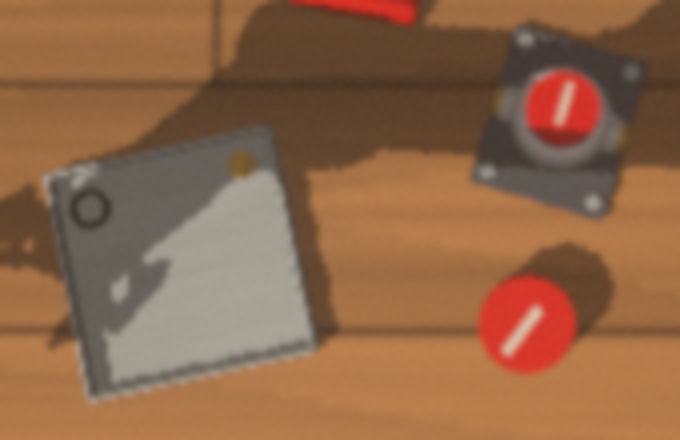

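View pics/b.png

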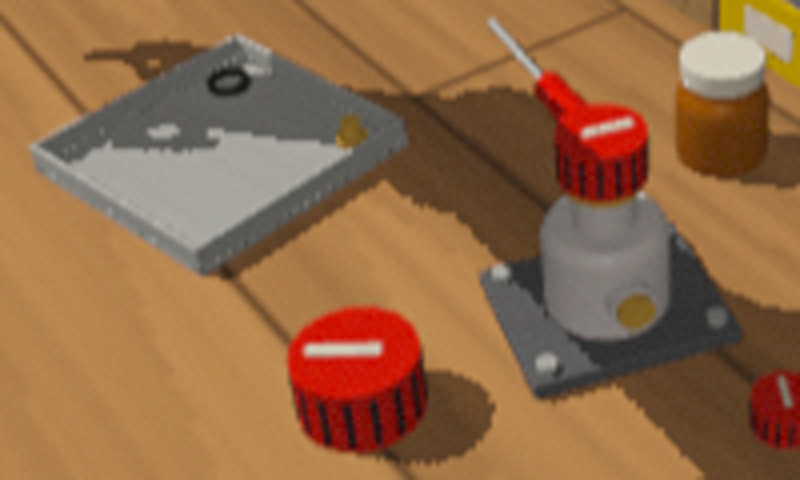

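Request:
jog_arm --plan '[{"x":-0.9,"y":-0.68,"z":-0.1,"wz":0.15},{"x":-0.9,"y":-0.68,"z":-0.1,"wz":0.15},{"x":-0.9,"y":-0.68,"z":-0.1,"wz":0.3},{"x":-0.9,"y":-0.68,"z":-0.1,"wz":0.3},{"x":-0.9,"y":-0.68,"z":-0.1,"wz":0.45},{"x":-0.9,"y":-0.68,"z":-0.1,"wz":0.45},{"x":-0.9,"y":-0.68,"z":-0.1,"wz":0.45},{"x":-0.9,"y":-0.68,"z":-0.1,"wz":0.45},{"x":-0.9,"y":-0.68,"z":-0.1,"wz":0.45},{"x":-0.9,"y":-0.68,"z":-0.1,"wz":0.45},{"x":-0.9,"y":-0.68,"z":-0.1,"wz":0.45},{"x":-0.9,"y":-0.68,"z":-0.1,"wz":0.45}]' --hand 1 --grip_force 40

```text
invalid input at $.plan[0]: expected keys x, y, z, wx, wy, wz
```

```bash
cat >> h.py <<'E'
def rel(p,yaw=None):
    o=monitor.get_obs();q=o['tool_rot'];r=R.from_quat([q[1],q[2],q[3],q[0]])
    y0=np.degrees(np.arctan2(*r.as_matrix()[[1,0],0]))
    out=dict(t=round(o['t'],2),pos=np.round(o['eef_pos'],4),yaw=round(y0,1),q=np.round(o['q'],2),F=np.round(o['contact_force'],1),M=np.round(o['torque'],2),w=round(o['gripper_width'],3))
    sh=r.inv().apply(np.array(p)-o['eef_pos'])/.2
    out['shift']=np.round(sh,4)
    if yaw is not None:
        t=R.from_matrix(np.array([[np.cos(yaw*np.pi/180),np.sin(yaw*np.pi/180),0],[np.sin(yaw*np.pi/180),-np.cos(yaw*np.pi/180),0],[0,0,-1]]).T)
        out['turn']=np.round((r.inv()*t).as_rotvec()/np.pi,4)
    for k,v in out.items():print(k,v)
E
python3 - <<'E'
from h import *
np.set_printoptions(precision=4,suppress=True)
print(tri([ray('top',(260.7,195.7)),ray('side',(250.5,192.3))]))
print('tray',onz('top',(165,235.9),.022))
rel((.6,-.01,.25),-47)
E
```

```text
(array([ 0.5978, -0.011 ,  0.1377]), [np.float64(0.0010108960185485072), np.float64(0.0010108960185483905)])
tray [0.4837 0.2817 0.022 ]
t 1.5
pos [0.3038 0.6028 0.2313]
yaw 153.3
q [-1.21  0.48  0.02  1.56 -0.01  1.11 -0.08]
F [-0.4  0.2 -0. ]
M [ 0.01 -0.04 -0.01]
w 0.998
shift [-2.7016 -2.0696 -0.0935]
turn [ 0.     -0.     -0.8875]
```

Request:
jog_arm --plan '[{"x":-0.9,"y":-0.69,"z":-0.1,"wx":0,"wy":0,"wz":0.3},{"x":-0.9,"y":-0.69,"z":-0.1,"wx":0,"wy":0,"wz":0.3},{"x":-0.9,"y":-0.69,"z":-0.1,"wx":0,"wy":0,"wz":0.3},{"x":-0.9,"y":-0.69,"z":-0.1,"wx":0,"wy":0,"wz":0.3},{"x":-0.9,"y":-0.69,"z":-0.1,"wx":0,"wy":0,"wz":0.3},{"x":-0.9,"y":-0.69,"z":-0.1,"wx":0,"wy":0,"wz":0.3},{"x":-0.9,"y":-0.69,"z":-0.1,"wx":0,"wy":0,"wz":0.3},{"x":-0.9,"y":-0.69,"z":-0.1,"wx":0,"wy":0,"wz":0.3},{"x":-0.9,"y":-0.69,"z":-0.1,"wx":0,"wy":0,"wz":0.3}]' --hand 1 --grip_force 40

```text
t: 2.25
eef_pos: [0.4027, 0.3982, 0.2516]
tool_rot: [-0.0, 0.649, 0.761, 0.0]
contact_force: [-0.5, -0.0, -0.0]
gripper_width: 1.0
```

Run:
```python
from h import *
rel((.598,-.011,.25),0)
```

```text
t 2.25
pos [0.4027 0.3982 0.2516]
yaw 99.1
q [-1.1   0.28  0.26  1.81 -0.08  1.06 -0.65]
F [-0.5 -0.  -0. ]
M [-0.02 -0.    0.07]
w 1.0
shift [-2.1743  0.6421  0.0073]
turn [-0.000e+00 -2.000e-04  5.504e-01]
```

Request:
jog_arm --plan '[{"x":-1,"y":0.3,"z":0,"wx":0,"wy":0,"wz":0.4},{"x":-1,"y":0.3,"z":0,"wx":0,"wy":0,"wz":0.4},{"x":-1,"y":0.3,"z":0,"wx":0,"wy":0,"wz":0.4},{"x":-1,"y":0.3,"z":0,"wx":0,"wy":0,"wz":0.4},{"x":-1,"y":0.3,"z":0,"wx":0,"wy":0,"wz":0.4},{"x":-1,"y":0.3,"z":0,"wx":0,"wy":0,"wz":0.4},{"x":-1,"y":0.3,"z":0,"wx":0,"wy":0,"wz":0.4},{"x":-1,"y":0.3,"z":0,"wx":0,"wy":0,"wz":0.4},{"x":-1,"y":0.3,"z":0,"wx":0,"wy":0,"wz":0.4},{"x":-1,"y":0.3,"z":0,"wx":0,"wy":0,"wz":0.4}]'

```text
t: 3.08
eef_pos: [0.4934, 0.2105, 0.2516]
tool_rot: [-0.0, 0.971, 0.237, 0.0]
contact_force: [-0.4, -0.5, -0.1]
gripper_width: 0.996
```

Run:
```python
from h import *
rel((.598,-.011,.25),0)
```

```text
t 3.08
pos [0.4934 0.2105 0.2516]
yaw 27.5
q [-0.99  0.25  0.57  1.89 -0.15  1.04 -1.45]
F [-0.4 -0.5 -0.1]
M [-0.06 -0.02 -0.02]
w 0.996
shift [-0.047   1.2239  0.0074]
turn [-2.000e-04 -1.000e-04  1.526e-01]
```

Request:
jog_arm --plan '[{"x":0,"y":1,"z":0,"wx":0,"wy":0,"wz":0.375},{"x":0,"y":1,"z":0,"wx":0,"wy":0,"wz":0.375},{"x":0,"y":1,"z":0,"wx":0,"wy":0,"wz":0.375},{"x":0,"y":1,"z":0,"wx":0,"wy":0,"wz":0.375},{"x":0,"y":1,"z":0,"wx":0,"wy":0,"wz":0.375},{"x":0,"y":1,"z":0,"wx":0,"wy":0,"wz":0.375},{"x":0,"y":1,"z":0,"wx":0,"wy":0,"wz":0.375},{"x":0,"y":1,"z":0,"wx":0,"wy":0,"wz":0.375},{"x":0,"y":1,"z":0,"wx":0,"wy":0,"wz":0.375},{"x":0,"y":1,"z":0,"wx":0,"wy":0,"wz":0.375}]'

```text
t: 3.92
eef_pos: [0.5858, 0.0336, 0.2513]
tool_rot: [-0.0, 0.939, -0.343, -0.0]
contact_force: [0.2, -0.9, -0.4]
gripper_width: 0.998
```

Run:
```python
from h import *
rel((.598,-.011,.25),-39.5)
im=snap('wrist','w1.png')
cv2.imwrite('pics/w1b.png',cv2.resize(im[:,:,::-1],(800,600)))
for t in('cap','cap_top'):print([(np.round(r['location'],1),round(r['confidence'],2),onz('wrist',r['location'],.136)) for r in finder.place_of('wrist',t)[:3]])
```

```text
t 3.92
pos [0.5858 0.0336 0.2513]
yaw -40.2
q [-0.83  0.42  0.89  1.79 -0.36  1.1  -2.09]
F [ 0.2 -0.9 -0.4]
M [ 0.04  0.02 -0.01]
w 0.998
shift [0.1906 0.1308 0.0062]
turn [-0.0001  0.0001 -0.0038]
[(array([336.4, 225.8]), 0.92, array([0.50962568, 0.00513361, 0.136     ])), (array([288.5, 137. ]), 0.75, array([ 0.60266505, -0.01138051,  0.136     ])), (array([355.6,  42.8]), 0.59, array([ 0.62745744, -0.0999586 ,  0.136     ]))]
[(array([292.2, 142.3]), 0.69, array([ 0.59716332, -0.01105918,  0.136     ])), (array([347.5, 238.9]), 0.59, array([0.49174854, 0.00461827, 0.136     ]))]
```

View pics/w1b.png

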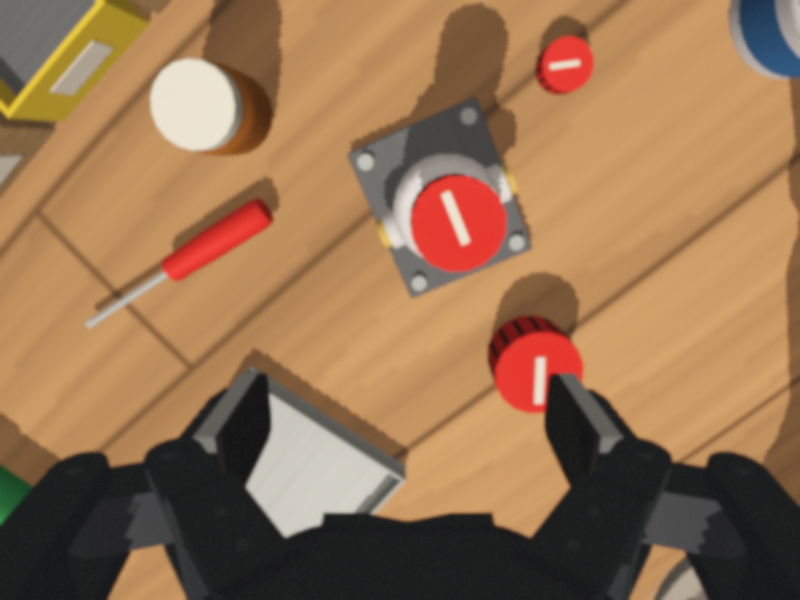

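```bash
cat >> h.py <<'E'
def redblobs(im):
    h=cv2.cvtColor(im,cv2.COLOR_RGB2HSV);m=((((h[...,0]<8)|(h[...,0]>172))&(h[...,1]>150)&(h[...,2]>170))*255).astype(np.uint8)
    m=cv2.morphologyEx(m,cv2.MORPH_CLOSE,np.ones((9,9)))
    for c in cv2.findContours(m,cv2.RETR_EXTERNAL,cv2.CHAIN_APPROX_NONE)[0]:
        if cv2.contourArea(c)>300:
            e=cv2.fitEllipse(c);yield e
E
python3 - <<'E'
from h import *
im=cv2.imread('pics/w1.png')[:,:,::-1].copy()
for e in redblobs(im):
    c=e[0];print(np.round(e[0],1),np.round(e[1],1),onz('wrist',c,.136), np.linalg.norm(onz('wrist',(c[0]+e[1][0]/2,c[1]),.136)-onz('wrist',(c[0]-e[1][0]/2,c[1]),.136)))
print(cams.get_calibration('wrist')['extrinsics'])
E
```

```text
[342.6 236.5] [45.2 57.6] [0.49684762 0.00679132 0.136     ] 0.0432137110174548
[138.7 154.7] [18.  92.5] [0.67469865 0.09847827 0.136     ] 0.016212811117237415
[293.  142.5] [59.4 60.6] [ 0.59660629 -0.01148252  0.136     ] 0.05092584384505108
[362.4  41.2] [31.7 38. ] [ 0.6252102  -0.10500931  0.136     ] 0.02581011057625987
[[-6.39105026e-01 -7.69119085e-01 -7.73872054e-04  4.00277384e-01]
 [-7.37246607e-01  6.12333087e-01  2.85509423e-01  3.69048722e-01]
 [-2.19116879e-01  1.83041042e-01 -9.58375589e-01  5.20817495e-01]
 [ 0.00000000e+00  0.00000000e+00  0.00000000e+00  1.00000000e+00]]
```

Run:
```python
from h import *
rel((.597,-.0113,.108),-40.2)
```

```text
t 4.07
pos [0.5857 0.0336 0.2513]
yaw -39.8
q [-0.83  0.42  0.89  1.79 -0.36  1.1  -2.08]
F [ 1.   0.2 -0.2]
M [-0.01 -0.01 -0.02]
w 1.005
shift [0.187  0.1365 0.7164]
turn [-0.0001  0.0001  0.0024]
```

Request:
jog_arm --plan '[{"x":0.187,"y":0.137,"z":0.15,"wx":0,"wy":0,"wz":0},{"x":0.187,"y":0.137,"z":0.3,"wx":0,"wy":0,"wz":0},{"x":0.187,"y":0.137,"z":0.4,"wx":0,"wy":0,"wz":0},{"x":0.187,"y":0.137,"z":0.5,"wx":0,"wy":0,"wz":0},{"x":0.187,"y":0.137,"z":0.6,"wx":0,"wy":0,"wz":0},{"x":0.187,"y":0.137,"z":0.66,"wx":0,"wy":0,"wz":0},{"x":0.187,"y":0.137,"z":0.7,"wx":0,"wy":0,"wz":0},{"x":0.187,"y":0.137,"z":0.716,"wx":0,"wy":0,"wz":0},{"x":0.187,"y":0.137,"z":0.716,"wx":0,"wy":0,"wz":0}]'

```text
t: 4.82
eef_pos: [0.597, -0.0113, 0.108]
tool_rot: [-0.0, 0.941, -0.34, -0.0]
contact_force: [0.5, -0.3, 0.7]
gripper_width: 1.001
```

Run:
```python
from h import *
rel((.597,-.0113,.108),-40)
im=snap('wrist','w2.png')
a=np.concatenate([im[:,:,::-1]]);cv2.imwrite('pics/w2b.png',a)
for e in redblobs(im):print(np.round(e[0],1),np.round(e[1],1),onz('wrist',e[0],.136))
s=snap('side','s2.png')
cv2.imwrite('pics/s2b.png',np.hstack([a,cv2.resize(s[160:260,200:300,::-1],(384,384),interpolation=cv2.INTER_CUBIC)])[:, -790:])
```

```text
t 4.82
pos [ 0.597  -0.0113  0.108 ]
yaw -39.7
q [-0.62  0.61  0.74  1.89 -0.54  0.86 -1.87]
F [ 0.5 -0.3  0.7]
M [-0.08  0.06  0.05]
w 1.001
shift [0.0001 0.0001 0.0001]
turn [-0.      0.0001  0.0016]
[338.2 329.1] [20.2 42.1] [ 0.54980077 -0.02003209  0.136     ]
[261.8 273.1] [103.9 120.1] [ 0.59702315 -0.0118812   0.136     ]
[ 53.  224.3] [ 27.5 119. ] [0.67209136 0.04336105 0.136     ]
[386.7  60.5] [48.6 61.9] [ 0.63530689 -0.10255522  0.136     ]
```

View pics/s2b.png

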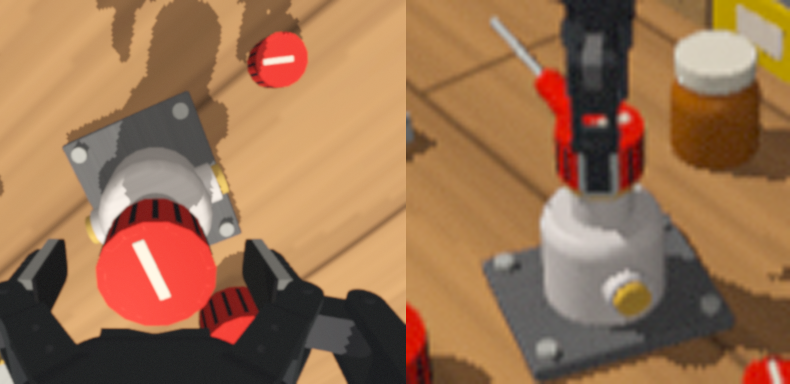

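Request:
jog_arm --plan '[{"x":0,"y":0,"z":0,"wx":0,"wy":0,"wz":0},{"x":0,"y":0,"z":0,"wx":0,"wy":0,"wz":0},{"x":0,"y":0,"z":0,"wx":0,"wy":0,"wz":0},{"x":0,"y":0,"z":0,"wx":0,"wy":0,"wz":0},{"x":0,"y":0,"z":0,"wx":0,"wy":0,"wz":0},{"x":0,"y":0,"z":0,"wx":0,"wy":0,"wz":0}]' --hand -1 --grip_force 40

```text
t: 5.42
eef_pos: [0.598, -0.0115, 0.1095]
tool_rot: [-0.001, 0.94, -0.34, 0.001]
contact_force: [0.7, 0.2, 3.6]
gripper_width: 0.597
```

Run:
```python
from h import *
rel((.597,-.0113,.108),-40)
```

```text
t 5.42
pos [ 0.598  -0.0115  0.1095]
yaw -39.7
q [-0.62  0.6   0.75  1.89 -0.54  0.86 -1.87]
F [0.7 0.2 3.6]
M [-0.12  0.14  0.01]
w 0.597
shift [-0.0047  0.0024  0.0074]
turn [-0.0006 -0.0005  0.0015]
```

Request:
jog_arm --plan '[{"x":0,"y":0,"z":-0.0011,"wx":0,"wy":0,"wz":-0.03},{"x":0,"y":0,"z":-0.0022,"wx":0,"wy":0,"wz":-0.06},{"x":0,"y":0,"z":-0.0034,"wx":0,"wy":0,"wz":-0.09},{"x":0,"y":0,"z":-0.0045,"wx":0,"wy":0,"wz":-0.12},{"x":0,"y":0,"z":-0.0056,"wx":0,"wy":0,"wz":-0.15},{"x":0,"y":0,"z":-0.0067,"wx":0,"wy":0,"wz":-0.18}]'

```text
t: 5.92
eef_pos: [0.5985, -0.0108, 0.1109]
tool_rot: [-0.001, 0.998, -0.061, 0.002]
contact_force: [1.6, 1.6, 0.3]
gripper_width: 0.599
```

Run:
```python
from h import *
rel((.598,-.0115,.1095),-40)
im=snap('wrist','w3.png');print([np.round(e,1) for e in redblobs(im) for e in e])
h=cv2.hconcat([cv2.imread('pics/w2.png')[200:384,150:370],im[200:384,150:370,::-1].copy()]);cv2.imwrite('pics/w3b.png',h)
```

```text
t 5.92
pos [ 0.5985 -0.0108  0.1109]
yaw -7.0
q [-0.53  0.56  0.6   1.88 -0.42  0.83 -1.41]
F [1.6 1.6 0.3]
M [ 0.09 -0.19 -0.12]
w 0.599
shift [-0.0021  0.0036  0.0071]
turn [-0.0007 -0.0008  0.1831]
[array([261.3, 273.9]), array([102.6, 116.5]), np.float64(88.8), array([424. , 149.3]), array([45.6, 56.8]), np.float64(73.1), array([ 50.9, 105.6]), array([ 31. , 127.9]), np.float64(91.4)]
```

View pics/w3b.png

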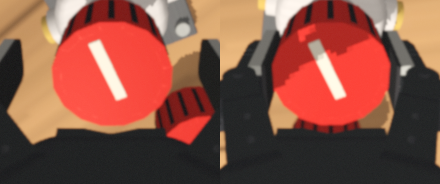

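Request:
jog_arm --plan '[{"x":0,"y":0,"z":-0.0013,"wx":0,"wy":0,"wz":-0.036},{"x":0,"y":0,"z":-0.0027,"wx":0,"wy":0,"wz":-0.072},{"x":0,"y":0,"z":-0.004,"wx":0,"wy":0,"wz":-0.108},{"x":0,"y":0,"z":-0.0054,"wx":0,"wy":0,"wz":-0.144},{"x":0,"y":0,"z":-0.0067,"wx":0,"wy":0,"wz":-0.18},{"x":0,"y":0,"z":-0.0081,"wx":0,"wy":0,"wz":-0.216},{"x":0,"y":0,"z":-0.0094,"wx":0,"wy":0,"wz":-0.252},{"x":0,"y":0,"z":-0.0108,"wx":0,"wy":0,"wz":-0.288},{"x":0,"y":0,"z":-0.0121,"wx":0,"wy":0,"wz":-0.324},{"x":0,"y":0,"z":-0.0135,"wx":0,"wy":0,"wz":-0.36},{"x":0,"y":0,"z":-0.0148,"wx":0,"wy":0,"wz":-0.396},{"x":0,"y":0,"z":-0.0162,"wx":0,"wy":0,"wz":-0.432}]'

```text
t: 6.97
eef_pos: [0.5976, -0.0088, 0.114]
tool_rot: [-0.001, 0.813, 0.583, 0.002]
contact_force: [-2.4, 5.7, 3.4]
gripper_width: 0.599
```

Run:
```python
from h import *
rel((.598,-.0115,.1095),-40)
```

```text
t 6.97
pos [ 0.5976 -0.0088  0.114 ]
yaw 71.3
q [-0.27  0.49  0.24  1.86 -0.16  0.81 -0.27]
F [-2.4  5.7  3.4]
M [ 1.09  0.51 -0.14]
w 0.599
shift [-0.0125  0.0061  0.0227]
turn [-0.0012 -0.0008  0.6181]
```

Request:
jog_arm --plan '[{"x":-0.0001,"y":-0.001,"z":-0.0013,"wx":0,"wy":0,"wz":-0.036},{"x":-0.0002,"y":-0.002,"z":-0.0027,"wx":0,"wy":0,"wz":-0.072},{"x":-0.0005,"y":-0.0028,"z":-0.004,"wx":0,"wy":0,"wz":-0.108},{"x":-0.0009,"y":-0.0037,"z":-0.0054,"wx":0,"wy":0,"wz":-0.144},{"x":-0.0013,"y":-0.0045,"z":-0.0067,"wx":0,"wy":0,"wz":-0.18},{"x":-0.0019,"y":-0.0053,"z":-0.0081,"wx":0,"wy":0,"wz":-0.216},{"x":-0.0025,"y":-0.006,"z":-0.0094,"wx":0,"wy":0,"wz":-0.252},{"x":-0.0033,"y":-0.0067,"z":-0.0108,"wx":0,"wy":0,"wz":-0.288},{"x":-0.004,"y":-0.0072,"z":-0.0121,"wx":0,"wy":0,"wz":-0.324},{"x":-0.0049,"y":-0.0077,"z":-0.0135,"wx":0,"wy":0,"wz":-0.36},{"x":-0.0058,"y":-0.0081,"z":-0.0148,"wx":0,"wy":0,"wz":-0.396},{"x":-0.0067,"y":-0.0083,"z":-0.0162,"wx":0,"wy":0,"wz":-0.432}]'

```text
t: 7.97
eef_pos: [0.5947, -0.0089, 0.1172]
tool_rot: [-0.001, 0.265, 0.964, 0.002]
contact_force: [-3.9, 1.2, 4.4]
gripper_width: 0.598
```

Run:
```python
from h import *
rel((.598,-.0115,.1095),-40)
```

```text
t 7.97
pos [ 0.5947 -0.0089  0.1172]
yaw 149.2
q [-0.02  0.48 -0.09  1.85  0.05  0.82  0.9 ]
F [-3.9  1.2  4.4]
M [ 0.37  0.53 -0.06]
w 0.598
shift [-0.021  -0.0029  0.0382]
turn [ 0.0015  0.0015 -0.9488]
```

Request:
jog_arm --plan '[{"x":-0.0001,"y":-0.0012,"z":-0.0014,"wx":0,"wy":0,"wz":-0.036},{"x":-0.0003,"y":-0.0024,"z":-0.0028,"wx":0,"wy":0,"wz":-0.072},{"x":-0.0006,"y":-0.0035,"z":-0.0042,"wx":0,"wy":0,"wz":-0.108},{"x":-0.0011,"y":-0.0046,"z":-0.0056,"wx":0,"wy":0,"wz":-0.144},{"x":-0.0016,"y":-0.0056,"z":-0.007,"wx":0,"wy":0,"wz":-0.18},{"x":-0.0023,"y":-0.0066,"z":-0.0084,"wx":0,"wy":0,"wz":-0.216},{"x":-0.0031,"y":-0.0075,"z":-0.0097,"wx":0,"wy":0,"wz":-0.252},{"x":-0.004,"y":-0.0083,"z":-0.0111,"wx":0,"wy":0,"wz":-0.288},{"x":-0.005,"y":-0.0089,"z":-0.0125,"wx":0,"wy":0,"wz":-0.324},{"x":-0.006,"y":-0.0095,"z":-0.0139,"wx":0,"wy":0,"wz":-0.36},{"x":-0.0071,"y":-0.01,"z":-0.0152,"wx":0,"wy":0,"wz":-0.396},{"x":-0.0083,"y":-0.0103,"z":-0.0165,"wx":0,"wy":0,"wz":-0.432}]'

```text
t: 8.97
eef_pos: [0.5947, -0.0115, 0.1204]
tool_rot: [0.0, -0.4, 0.917, 0.002]
contact_force: [-1.0, 0.5, 3.6]
gripper_width: 0.596
```

Run:
```python
from h import *
rel((.5964,-.0102,.1204),0)
P=np.array([.598-.0115j,.5985-.0108j,.5976-.0088j,.5947-.0089j]);Y=[-39.7,-7,71.3,149.2]
o=monitor.get_obs();q=o['tool_rot'];m=R.from_quat([q[1],q[2],q[3],q[0]]).as_matrix();P=np.append(P,o['eef_pos'][0]+1j*o['eef_pos'][1]);Y=Y+[np.degrees(np.arctan2(m[1,0],m[0,0]))]
print(np.linalg.lstsq(np.c_[np.ones(5),np.exp(1j*np.radians(Y))],P,rcond=None)[0])
```

```text
t 8.97
pos [ 0.5947 -0.0115  0.1204]
yaw -132.9
q [ 0.23  0.51 -0.41  1.83  0.25  0.86  2.09]
F [-1.   0.5  3.6]
M [ 0.13  0.31 -0.02]
w 0.596
shift [-0.0106 -0.002   0.0001]
turn [-1.000e-04  1.900e-03 -7.381e-01]
[0.5964762-0.0102484j 0.0020265-0.0003239j]
```

Request:
jog_arm --plan '[{"x":0,"y":0,"z":0,"wx":0,"wy":0,"wz":0},{"x":0,"y":0,"z":0,"wx":0,"wy":0,"wz":0},{"x":0,"y":0,"z":0,"wx":0,"wy":0,"wz":0},{"x":0,"y":0,"z":0,"wx":0,"wy":0,"wz":0},{"x":-0.01,"y":-0.002,"z":0,"wx":0,"wy":0.0015,"wz":0},{"x":-0.01,"y":-0.002,"z":0,"wx":0,"wy":0.0015,"wz":0}]' --hand 1

```text
t: 9.47
eef_pos: [0.5967, -0.0098, 0.1205]
tool_rot: [-0.002, -0.4, 0.917, 0.001]
contact_force: [0.6, 0.0, 0.5]
gripper_width: 0.999
```

Request:
jog_arm --plan '[{"x":0,"y":0,"z":0,"wx":0,"wy":0,"wz":0.458},{"x":0,"y":0,"z":0,"wx":0,"wy":0,"wz":0.458},{"x":0,"y":0,"z":0,"wx":0,"wy":0,"wz":0.458},{"x":0,"y":0,"z":0,"wx":0,"wy":0,"wz":0.458},{"x":0,"y":0,"z":0,"wx":0,"wy":0,"wz":0.458},{"x":0,"y":0,"z":0,"wx":0,"wy":0,"wz":0.458},{"x":0,"y":0,"z":0,"wx":0,"wy":0,"wz":0.458},{"x":0,"y":0,"z":0,"wx":0,"wy":0,"wz":0.458},{"x":0,"y":0,"z":0,"wx":0,"wy":0,"wz":0.458},{"x":0,"y":0,"z":0,"wx":0,"wy":0,"wz":0.458},{"x":0,"y":0,"z":0,"wx":0,"wy":0,"wz":0.458},{"x":0,"y":0,"z":0,"wx":0,"wy":0,"wz":0.458}]'

```text
t: 10.47
eef_pos: [0.5968, -0.0094, 0.1205]
tool_rot: [-0.002, 0.307, 0.952, -0.0]
contact_force: [-0.0, -0.3, -0.1]
gripper_width: 1.0
```

Request:
jog_arm --plan '[{"x":0,"y":0,"z":0,"wx":0,"wy":0,"wz":0.458},{"x":0,"y":0,"z":0,"wx":0,"wy":0,"wz":0.458},{"x":0,"y":0,"z":0,"wx":0,"wy":0,"wz":0.458},{"x":0,"y":0,"z":0,"wx":0,"wy":0,"wz":0.458},{"x":0,"y":0,"z":0,"wx":0,"wy":0,"wz":0.458},{"x":0,"y":0,"z":0,"wx":0,"wy":0,"wz":0.458},{"x":0,"y":0,"z":0,"wx":0,"wy":0,"wz":0.458},{"x":0,"y":0,"z":0,"wx":0,"wy":0,"wz":0.458},{"x":0,"y":0,"z":0,"wx":0,"wy":0,"wz":0.458},{"x":0,"y":0,"z":0,"wx":0,"wy":0,"wz":0.458},{"x":0,"y":0,"z":0,"wx":0,"wy":0,"wz":0.458},{"x":0,"y":0,"z":0,"wx":0,"wy":0,"wz":0.458}]'

```text
t: 11.47
eef_pos: [0.5969, -0.0088, 0.1206]
tool_rot: [-0.002, 0.859, 0.511, -0.002]
contact_force: [-0.2, 0.1, -0.5]
gripper_width: 0.999
```

Run:
```python
from h import *
rel((.5965,-.0102,.1204),-20.4)
```

```text
t 11.47
pos [ 0.5969 -0.0088  0.1206]
yaw 61.5
q [-0.3   0.49  0.28  1.86 -0.18  0.83 -0.43]
F [-0.2  0.1 -0.5]
M [-0.01 -0.04  0.03]
w 0.999
shift [-0.007   0.0015  0.0008]
turn [-0.0009  0.0014  0.4549]
```

Request:
jog_arm --plan '[{"x":-0.007,"y":0.0015,"z":0,"wx":-0.001,"wy":0.0015,"wz":0.455},{"x":-0.007,"y":0.0015,"z":0,"wx":-0.001,"wy":0.0015,"wz":0.455},{"x":-0.007,"y":0.0015,"z":0,"wx":-0.001,"wy":0.0015,"wz":0.455},{"x":-0.007,"y":0.0015,"z":0,"wx":-0.001,"wy":0.0015,"wz":0.455},{"x":-0.007,"y":0.0015,"z":0,"wx":-0.001,"wy":0.0015,"wz":0.455},{"x":-0.007,"y":0.0015,"z":0,"wx":-0.001,"wy":0.0015,"wz":0.455},{"x":-0.007,"y":0.0015,"z":0,"wx":-0.001,"wy":0.0015,"wz":0.455},{"x":-0.007,"y":0.0015,"z":0,"wx":-0.001,"wy":0.0015,"wz":0.455},{"x":-0.007,"y":0.0015,"z":0,"wx":-0.001,"wy":0.0015,"wz":0.455},{"x":-0.007,"y":0.0015,"z":0,"wx":-0.001,"wy":0.0015,"wz":0.455},{"x":-0.007,"y":0.0015,"z":0,"wx":-0.001,"wy":0.0015,"wz":0.455},{"x":-0.007,"y":0.0015,"z":0,"wx":-0.001,"wy":0.0015,"wz":0.455}]'

```text
t: 12.47
eef_pos: [0.5966, -0.0095, 0.1205]
tool_rot: [0.0, 0.984, -0.18, 0.0]
contact_force: [0.3, 0.5, 0.3]
gripper_width: 1.001
```

Run:
```python
from h import *
rel((.5965,-.0102,.1204),-20.4)
```

```text
t 12.47
pos [ 0.5966 -0.0095  0.1205]
yaw -20.8
q [-0.57  0.55  0.65  1.88 -0.44  0.85 -1.63]
F [0.3 0.5 0.3]
M [-0.04 -0.02  0.02]
w 1.001
shift [0.0005 0.0034 0.0006]
turn [-0.     -0.0002 -0.002 ]
```

Request:
jog_arm --plan '[{"x":0.0005,"y":0.0034,"z":0.0025,"wx":0,"wy":0,"wz":-0.002},{"x":0.0005,"y":0.0034,"z":0.0025,"wx":0,"wy":0,"wz":-0.002},{"x":0.0005,"y":0.0034,"z":0.0025,"wx":0,"wy":0,"wz":-0.002},{"x":0.0005,"y":0.0034,"z":0.0025,"wx":0,"wy":0,"wz":-0.002},{"x":0.0005,"y":0.0034,"z":0.0025,"wx":0,"wy":0,"wz":-0.002},{"x":0.0005,"y":0.0034,"z":0.0025,"wx":0,"wy":0,"wz":-0.002},{"x":0.0005,"y":0.0034,"z":0.0025,"wx":0,"wy":0,"wz":-0.002}]' --hand -1 --grip_force 40

```text
t: 13.05
eef_pos: [0.5966, -0.0099, 0.1202]
tool_rot: [-0.0, 0.984, -0.177, 0.0]
contact_force: [-1.1, 1.6, 2.2]
gripper_width: 0.596
```

Run:
```python
from h import *
rel((.5965,-.0102,.1204),-20.4)
```

```text
t 13.05
pos [ 0.5966 -0.0099  0.1202]
yaw -20.4
q [-0.56  0.55  0.65  1.88 -0.44  0.85 -1.62]
F [-1.1  1.6  2.2]
M [ 0.34  0.1  -0.  ]
w 0.596
shift [ 0.0002  0.0017 -0.0011]
turn [-0.0002 -0.0002  0.0001]
```

Request:
jog_arm --plan '[{"x":0,"y":0,"z":-0.0014,"wx":0,"wy":0,"wz":-0.036},{"x":0,"y":0,"z":-0.0028,"wx":0,"wy":0,"wz":-0.072},{"x":0,"y":0,"z":-0.0041,"wx":0,"wy":0,"wz":-0.108},{"x":0,"y":0,"z":-0.0055,"wx":0,"wy":0,"wz":-0.144},{"x":0,"y":0,"z":-0.0068,"wx":0,"wy":0,"wz":-0.18},{"x":0,"y":0,"z":-0.0082,"wx":0,"wy":0,"wz":-0.216},{"x":0,"y":0,"z":-0.0095,"wx":0,"wy":0,"wz":-0.252},{"x":0,"y":0,"z":-0.0109,"wx":0,"wy":0,"wz":-0.288},{"x":0,"y":0,"z":-0.0122,"wx":0,"wy":0,"wz":-0.324},{"x":0,"y":0,"z":-0.0136,"wx":0,"wy":0,"wz":-0.36},{"x":0,"y":0,"z":-0.0149,"wx":0,"wy":0,"wz":-0.396},{"x":0,"y":0,"z":-0.0163,"wx":0,"wy":0,"wz":-0.432}]'

```text
t: 14.05
eef_pos: [0.5967, -0.0101, 0.1235]
tool_rot: [0.0, 0.876, 0.482, 0.001]
contact_force: [0.1, -0.0, 0.7]
gripper_width: 0.601
```

Run:
```python
from h import *
rel((.5965,-.0102,.1234),57)
```

```text
t 14.05
pos [ 0.5967 -0.0101  0.1235]
yaw 57.7
q [-0.31  0.48  0.3   1.86 -0.19  0.82 -0.48]
F [ 0.1 -0.   0.7]
M [ 0.15  0.05 -0.04]
w 0.601
shift [-0.001  -0.0007  0.0004]
turn [ 0.0003 -0.0003  0.0038]
```

Request:
jog_arm --plan '[{"x":0,"y":0,"z":-0.0014,"wx":0,"wy":0,"wz":-0.036},{"x":0,"y":0,"z":-0.0028,"wx":0,"wy":0,"wz":-0.072},{"x":0,"y":0,"z":-0.0041,"wx":0,"wy":0,"wz":-0.108},{"x":0,"y":0,"z":-0.0055,"wx":0,"wy":0,"wz":-0.144},{"x":0,"y":0,"z":-0.0068,"wx":0,"wy":0,"wz":-0.18},{"x":0,"y":0,"z":-0.0082,"wx":0,"wy":0,"wz":-0.216},{"x":0,"y":0,"z":-0.0095,"wx":0,"wy":0,"wz":-0.252},{"x":0,"y":0,"z":-0.0109,"wx":0,"wy":0,"wz":-0.288},{"x":0,"y":0,"z":-0.0122,"wx":0,"wy":0,"wz":-0.324},{"x":0,"y":0,"z":-0.0136,"wx":0,"wy":0,"wz":-0.36},{"x":0,"y":0,"z":-0.0149,"wx":0,"wy":0,"wz":-0.396},{"x":0,"y":0,"z":-0.0163,"wx":0,"wy":0,"wz":-0.432}]'

```text
t: 15.05
eef_pos: [0.5967, -0.0103, 0.1267]
tool_rot: [0.0, 0.377, 0.926, 0.0]
contact_force: [-0.1, 1.6, 1.0]
gripper_width: 0.601
```

Run:
```python
from h import *
rel((.5965,-.0102,.1267),135)
```

```text
t 15.05
pos [ 0.5967 -0.0103  0.1267]
yaw 135.8
q [-0.06  0.47 -0.03  1.84  0.02  0.83  0.69]
F [-0.1  1.6  1. ]
M [ 0.27  0.17 -0.12]
w 0.601
shift [ 0.001  -0.0001 -0.0001]
turn [0.0004 0.0002 0.0042]
```

Request:
jog_arm --plan '[{"x":0,"y":0,"z":-0.001,"wx":0,"wy":0,"wz":-0.027},{"x":0,"y":0,"z":-0.002,"wx":0,"wy":0,"wz":-0.054},{"x":0,"y":0,"z":-0.003,"wx":0,"wy":0,"wz":-0.081},{"x":0,"y":0,"z":-0.004,"wx":0,"wy":0,"wz":-0.108},{"x":0,"y":0,"z":-0.005,"wx":0,"wy":0,"wz":-0.135},{"x":0,"y":0,"z":-0.006,"wx":0,"wy":0,"wz":-0.162},{"x":0,"y":0,"z":-0.007,"wx":0,"wy":0,"wz":-0.189},{"x":0,"y":0,"z":-0.008,"wx":0,"wy":0,"wz":-0.216},{"x":0,"y":0,"z":-0.009,"wx":0,"wy":0,"wz":-0.243},{"x":0,"y":0,"z":-0.0101,"wx":0,"wy":0,"wz":-0.27},{"x":0,"y":0,"z":-0.0112,"wx":0,"wy":0,"wz":-0.3},{"x":0,"y":0,"z":-0.0112,"wx":0,"wy":0,"wz":-0.3}]'

```text
t: 16.05
eef_pos: [0.5966, -0.0108, 0.1289]
tool_rot: [0.001, -0.086, 0.996, 0.0]
contact_force: [-1.5, 0.2, 2.5]
gripper_width: 0.593
```

Run:
```python
from h import *
rel((.5965,-.0102,.1289),190)
```

```text
t 16.05
pos [ 0.5966 -0.0108  0.1289]
yaw -170.1
q [ 0.11  0.48 -0.26  1.83  0.15  0.86  1.52]
F [-1.5  0.2  2.5]
M [0.03 0.29 0.  ]
w 0.593
shift [-0.0002  0.0028  0.0001]
turn [ 0.      0.0004 -0.0005]
```

Request:
jog_arm --plan '[{"x":0,"y":0,"z":-0.001,"wx":0,"wy":0,"wz":-0.028},{"x":0,"y":0,"z":-0.002,"wx":0,"wy":0,"wz":-0.056},{"x":0,"y":0,"z":-0.003,"wx":0,"wy":0,"wz":-0.084},{"x":0,"y":0,"z":-0.004,"wx":0,"wy":0,"wz":-0.112},{"x":0,"y":0,"z":-0.005,"wx":0,"wy":0,"wz":-0.14},{"x":0,"y":0,"z":-0.0063,"wx":0,"wy":0,"wz":-0.168},{"x":0,"y":0,"z":-0.0073,"wx":0,"wy":0,"wz":-0.196},{"x":0,"y":0,"z":-0.0084,"wx":0,"wy":0,"wz":-0.224},{"x":0,"y":0,"z":-0.0084,"wx":0,"wy":0,"wz":-0.224}]'

```text
t: 16.8
eef_pos: [0.5963, -0.0113, 0.1302]
tool_rot: [0.0, -0.424, 0.905, 0.0]
contact_force: [-0.3, -0.1, -0.1]
gripper_width: 0.598
```

Request:
jog_arm --plan '[{"x":0,"y":0,"z":-0.005,"wx":0,"wy":0,"wz":0},{"x":0,"y":0,"z":-0.01,"wx":0,"wy":0,"wz":0},{"x":0,"y":0,"z":-0.015,"wx":0,"wy":0,"wz":0},{"x":0,"y":0,"z":-0.02,"wx":0,"wy":0,"wz":0}]'

```text
t: 17.13
eef_pos: [0.5964, -0.0113, 0.1343]
tool_rot: [0.0, -0.424, 0.906, -0.0]
contact_force: [-0.2, 0.6, 0.4]
gripper_width: 0.603
```

Run:
```python
from h import *
rel((.5965,-.0102,.23),180)
```

```text
t 17.13
pos [ 0.5964 -0.0113  0.1343]
yaw -129.9
q [ 0.23  0.49 -0.42  1.81  0.25  0.89  2.15]
F [-0.2  0.6  0.4]
M [-0.02 -0.   -0.04]
w 0.603
shift [-0.0049  0.003  -0.4784]
turn [-1.000e-04  2.000e-04  2.785e-01]
```

Request:
jog_arm --plan '[{"x":0,"y":0,"z":-0.06,"wx":0,"wy":0,"wz":0},{"x":0,"y":0,"z":-0.15,"wx":0,"wy":0,"wz":0},{"x":0,"y":0,"z":-0.25,"wx":0,"wy":0,"wz":0},{"x":0,"y":0,"z":-0.34,"wx":0,"wy":0,"wz":0},{"x":0,"y":0,"z":-0.42,"wx":0,"wy":0,"wz":0},{"x":0,"y":0,"z":-0.46,"wx":0,"wy":0,"wz":0},{"x":0,"y":0,"z":-0.48,"wx":0,"wy":0,"wz":0}]'

```text
t: 17.72
eef_pos: [0.5971, -0.0112, 0.2325]
tool_rot: [0.002, -0.424, 0.906, -0.001]
contact_force: [0.4, 0.4, -0.5]
gripper_width: 0.596
```

Run:
```python
from h import *
rel((.4837,.2817,.23),-130)
for p in [(.484,.282,.004)]:print(proj('side',p),proj('top',p))
w=snap('wrist','w4.png');s=snap('side','s4.png');t=snap('top','t4.png')
z=lambda i,y,x,h,wd,:cv2.resize(i[y:y+h,x:x+wd,::-1],(400,300),interpolation=cv2.INTER_CUBIC)
cv2.imwrite('pics/c4.png',np.vstack([np.hstack([cv2.resize(w[:,:,::-1],(400,300)),z(s,110,190,120,160)]),np.hstack([z(t,190,110,90,120),z(s,150,90,120,160)])]))
```

```text
t 17.72
pos [ 0.5971 -0.0112  0.2325]
yaw -129.9
q [ 0.26  0.38 -0.45  1.73  0.19  1.07  2.2 ]
F [ 0.4  0.4 -0.5]
M [ 0.    0.   -0.01]
w 0.596
shift [-0.7599  1.3744  0.0103]
turn [-0.0009  0.0008  0.0006]
[155.49393399 199.04341725] [166.21392704 235.67533483]
```

View pics/c4.png

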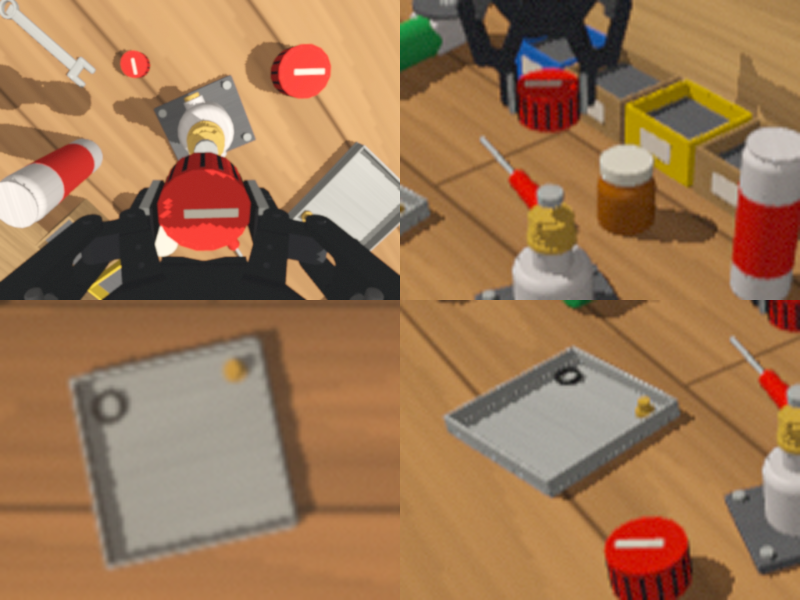

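Request:
jog_arm --plan '[{"x":-0.06,"y":0.11,"z":0,"wx":0,"wy":0,"wz":0},{"x":-0.14,"y":0.25,"z":0,"wx":0,"wy":0,"wz":0},{"x":-0.22,"y":0.4,"z":0,"wx":0,"wy":0,"wz":0},{"x":-0.3,"y":0.55,"z":0,"wx":0,"wy":0,"wz":0},{"x":-0.38,"y":0.7,"z":0,"wx":0,"wy":0,"wz":0},{"x":-0.46,"y":0.84,"z":0,"wx":0,"wy":0,"wz":0},{"x":-0.52,"y":0.94,"z":0,"wx":0,"wy":0,"wz":0},{"x":-0.55,"y":1,"z":0,"wx":0,"wy":0,"wz":0},{"x":-0.55,"y":1,"z":0,"wx":0,"wy":0,"wz":0}]'

```text
t: 18.62
eef_pos: [0.5107, 0.2049, 0.2291]
tool_rot: [-0.001, -0.426, 0.905, 0.001]
contact_force: [0.7, -0.1, -0.6]
gripper_width: 0.598
```

Run:
```python
from h import *
a=onz('top',(165.8,235.2),.022);b=onz('side',(155.4,197.0),.022);print(a,b)
rel((*((a+b)/2)[:2],.1),-130)
```

```text
[0.48582993 0.27926702 0.022     ] [0.47939555 0.26636807 0.022     ]
t 18.62
pos [0.5107 0.2049 0.2291]
yaw -129.5
q [-0.05  0.33 -0.55  1.83  0.19  1.04  1.78]
F [ 0.7 -0.1 -0.6]
M [ 0.04 -0.06  0.02]
w 0.598
shift [-0.1728  0.3228  0.6461]
turn [ 0.0007 -0.0001  0.0026]
```

Request:
jog_arm --plan '[{"x":-0.05,"y":0.1,"z":0.08,"wx":0,"wy":0,"wz":0},{"x":-0.1,"y":0.2,"z":0.2,"wx":0,"wy":0,"wz":0},{"x":-0.14,"y":0.28,"z":0.34,"wx":0,"wy":0,"wz":0},{"x":-0.16,"y":0.32,"z":0.48,"wx":0,"wy":0,"wz":0},{"x":-0.17,"y":0.32,"z":0.62,"wx":0,"wy":0,"wz":0},{"x":-0.17,"y":0.32,"z":0.74,"wx":0,"wy":0,"wz":0},{"x":-0.17,"y":0.32,"z":0.82,"wx":0,"wy":0,"wz":0},{"x":-0.17,"y":0.32,"z":0.86,"wx":0,"wy":0,"wz":0},{"x":-0.17,"y":0.32,"z":0.86,"wx":0,"wy":0,"wz":0}]'

```text
t: 19.37
eef_pos: [0.4817, 0.2701, 0.0548]
tool_rot: [-0.003, -0.426, 0.905, 0.0]
contact_force: [-0.8, -0.1, 0.4]
gripper_width: 0.599
```

Run:
```python
from h import *
rel((.483,.277,.015),-130)
w=snap('wrist','w5.png');s=snap('side','s5.png');t=snap('top','t5.png')
z=lambda i,y,x,h,wd,:cv2.resize(i[y:y+h,x:x+wd,::-1],(400,300),interpolation=cv2.INTER_CUBIC)
cv2.imwrite('pics/c5.png',np.vstack([np.hstack([cv2.resize(w[:,:,::-1],(400,300)),z(s,120,90,120,160)]),np.hstack([z(t,190,110,90,120),z(w,150,100,234,312)])]))
```

```text
t 19.37
pos [0.4817 0.2701 0.0548]
yaw -129.6
q [-0.25  0.56 -0.48  1.96  0.38  0.72  1.5 ]
F [-0.8 -0.1  0.4]
M [ 0.01 -0.   -0.04]
w 0.599
shift [-0.0318  0.0164  0.1991]
turn [ 0.0011 -0.0016  0.0023]
```

View pics/c5.png

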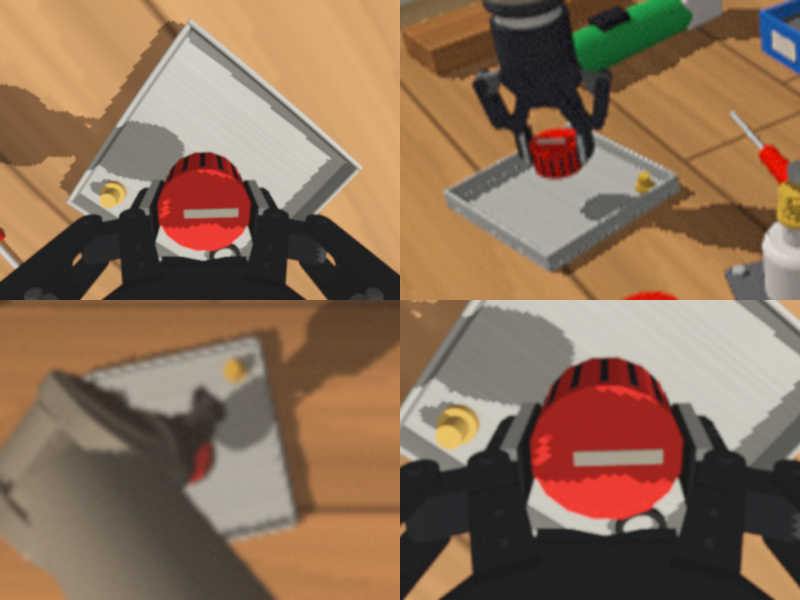

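Run:
```python
from h import *
P=[onz('wrist',p,.022) for p in((243,28),(461,215),(87,260))]
for p in P:print(p)
print(np.linalg.norm(P[0]-P[1]),np.linalg.norm(P[0]-P[2]),(P[1]+P[2])/2)
c=(P[1]+P[2])/2
rel((c[0],c[1],.015),-129.6)
```

```text
[0.42117232 0.18053293 0.022     ]
[0.38124401 0.35565382 0.022     ]
[0.59667785 0.22053262 0.022     ]
0.17961512300383492 0.18000602005962774 [0.48896093 0.28809322 0.022     ]
t 19.52
pos [0.4834 0.2721 0.058 ]
yaw -129.6
q [-0.25  0.56 -0.48  1.95  0.38  0.72  1.5 ]
F [ 0.5  1.  -1. ]
M [ 0.04 -0.03  0.01]
w 0.594
shift [-0.0791  0.0291  0.2153]
turn [0.0005 0.0002 0.0002]
```

Request:
jog_arm --plan '[{"x":-0.02,"y":0.01,"z":0.03,"wx":0,"wy":0,"wz":0},{"x":-0.04,"y":0.02,"z":0.07,"wx":0,"wy":0,"wz":0},{"x":-0.054,"y":0.028,"z":0.11,"wx":0,"wy":0,"wz":0},{"x":-0.054,"y":0.028,"z":0.15,"wx":0,"wy":0,"wz":0},{"x":-0.054,"y":0.028,"z":0.18,"wx":0,"wy":0,"wz":0},{"x":-0.054,"y":0.028,"z":0.2,"wx":0,"wy":0,"wz":0},{"x":-0.054,"y":0.028,"z":0.21,"wx":0,"wy":0,"wz":0},{"x":-0.054,"y":0.028,"z":0.21,"wx":0,"wy":0,"wz":0},{"x":-0.054,"y":0.028,"z":0.21,"wx":0,"wy":0,"wz":0}]'

```text
t: 20.27
eef_pos: [0.486, 0.284, 0.016]
tool_rot: [-0.0, -0.426, 0.905, 0.001]
contact_force: [0.4, -0.5, -0.5]
gripper_width: 0.597
```

Run:
```python
from h import *
rel((.486,.284,.0085),-129.6)
```

```text
t 20.27
pos [0.486 0.284 0.016]
yaw -129.6
q [-0.29  0.63 -0.45  1.95  0.43  0.66  1.44]
F [ 0.4 -0.5 -0.5]
M [-0.04  0.04  0.02]
w 0.597
shift [-0.0001 -0.0002  0.0377]
turn [0.0005 0.0002 0.0002]
```

Request:
jog_arm --plan '[{"x":0,"y":0,"z":0.006,"wx":0,"wy":0,"wz":0},{"x":0,"y":0,"z":0.012,"wx":0,"wy":0,"wz":0},{"x":0,"y":0,"z":0.018,"wx":0,"wy":0,"wz":0},{"x":0,"y":0,"z":0.023,"wx":0,"wy":0,"wz":0},{"x":0,"y":0,"z":0.027,"wx":0,"wy":0,"wz":0},{"x":0,"y":0,"z":0.031,"wx":0,"wy":0,"wz":0},{"x":0,"y":0,"z":0.031,"wx":0,"wy":0,"wz":0}]'

```text
t: 20.85
eef_pos: [0.4859, 0.284, 0.0097]
tool_rot: [-0.0, -0.426, 0.905, 0.001]
contact_force: [-1.4, -0.8, -0.4]
gripper_width: 0.598
```

Request:
jog_arm --plan '[{"x":0,"y":0,"z":0.003,"wx":0,"wy":0,"wz":0},{"x":0,"y":0,"z":0.006,"wx":0,"wy":0,"wz":0},{"x":0,"y":0,"z":0.006,"wx":0,"wy":0,"wz":0}]'

```text
t: 21.1
eef_pos: [0.4858, 0.2839, 0.0084]
tool_rot: [-0.0, -0.426, 0.905, 0.001]
contact_force: [0.5, -0.2, -0.7]
gripper_width: 0.6
```

No contact yet, so I'll go down in half-millimetre steps.

Request:
jog_arm --plan '[{"x":0,"y":0,"z":0.0025,"wx":0,"wy":0,"wz":0},{"x":0,"y":0,"z":0.005,"wx":0,"wy":0,"wz":0},{"x":0,"y":0,"z":0.005,"wx":0,"wy":0,"wz":0}]'

```text
t: 21.35
eef_pos: [0.4858, 0.284, 0.0075]
tool_rot: [-0.0, -0.426, 0.905, 0.001]
contact_force: [-1.0, 0.6, 1.8]
gripper_width: 0.6
```

Request:
jog_arm --plan '[{"x":0,"y":0,"z":0.0025,"wx":0,"wy":0,"wz":0},{"x":0,"y":0,"z":0.005,"wx":0,"wy":0,"wz":0},{"x":0,"y":0,"z":0.005,"wx":0,"wy":0,"wz":0}]'

```text
t: 21.6
eef_pos: [0.4859, 0.284, 0.0074]
tool_rot: [-0.0, -0.426, 0.905, 0.0]
contact_force: [-2.7, -1.6, 10.8]
gripper_width: 0.601
```

Request:
jog_arm --plan '[{"x":0,"y":0,"z":0,"wx":0,"wy":0,"wz":0},{"x":0,"y":0,"z":0,"wx":0,"wy":0,"wz":0},{"x":0,"y":0,"z":0,"wx":0,"wy":0,"wz":0}]'

```text
t: 21.85
eef_pos: [0.4859, 0.2841, 0.0075]
tool_rot: [-0.0, -0.426, 0.905, 0.001]
contact_force: [-0.2, -0.5, 2.5]
gripper_width: 0.598
```

Request:
jog_arm --plan '[{"x":0,"y":0,"z":0,"wx":0,"wy":0,"wz":0},{"x":0,"y":0,"z":0,"wx":0,"wy":0,"wz":0},{"x":0,"y":0,"z":0,"wx":0,"wy":0,"wz":0},{"x":0,"y":0,"z":0,"wx":0,"wy":0,"wz":0},{"x":0,"y":0,"z":0,"wx":0,"wy":0,"wz":0},{"x":0,"y":0,"z":0,"wx":0,"wy":0,"wz":0}]' --hand 1

```text
t: 22.35
eef_pos: [0.486, 0.284, 0.0074]
tool_rot: [-0.0, -0.426, 0.905, 0.001]
contact_force: [-0.2, 0.3, -0.9]
gripper_width: 1.001
```

Request:
jog_arm --plan '[{"x":0,"y":0,"z":-0.05,"wx":0,"wy":0,"wz":0},{"x":0,"y":0,"z":-0.12,"wx":0,"wy":0,"wz":0},{"x":0,"y":0,"z":-0.22,"wx":0,"wy":0,"wz":0},{"x":0,"y":0,"z":-0.35,"wx":0,"wy":0,"wz":0},{"x":0,"y":0,"z":-0.5,"wx":0,"wy":0,"wz":0},{"x":0,"y":0,"z":-0.65,"wx":0,"wy":0,"wz":0},{"x":0,"y":0,"z":-0.8,"wx":0,"wy":0,"wz":0},{"x":0,"y":0,"z":-0.9,"wx":0,"wy":0,"wz":0},{"x":0,"y":0,"z":-0.95,"wx":0,"wy":0,"wz":0},{"x":0,"y":0,"z":-0.95,"wx":0,"wy":0,"wz":0}]'

```text
t: 23.18
eef_pos: [0.4871, 0.2848, 0.2002]
tool_rot: [0.002, -0.426, 0.905, 0.001]
contact_force: [0.5, 0.6, 0.1]
gripper_width: 1.001
```

Run:
```python
from h import *
rel((.486,.284,.0085),-129.6)
w=snap('wrist','w6.png');s=snap('side','s6.png');t=snap('top','t6.png')
z=lambda i,y,x,h,wd,:cv2.resize(i[y:y+h,x:x+wd,::-1],(400,300),interpolation=cv2.INTER_CUBIC)
cv2.imwrite('pics/c6.png',np.vstack([np.hstack([cv2.resize(w[:,:,::-1],(400,300)),z(s,120,90,120,160)]),np.hstack([z(t,120,110,192,256),z(s,160,160,180,240)])]))
for e in redblobs(w):print(np.round(e[0]),np.round(e[1]),onz('wrist',e[0],.035))
```

```text
t 23.18
pos [0.4871 0.2848 0.2002]
yaw -129.6
q [-0.19  0.38 -0.56  1.83  0.24  0.99  1.6 ]
F [0.5 0.6 0.1]
M [-0.   -0.01 -0.04]
w 1.001
shift [0.011  0.0027 0.9585]
turn [-0.0003  0.0015  0.0002]
[ 53. 186.] [ 21. 111.] [0.669198  0.1502403 0.035    ]
[261. 167.] [47. 48.] [0.48232432 0.27956314 0.035     ]
```

View pics/c6.png

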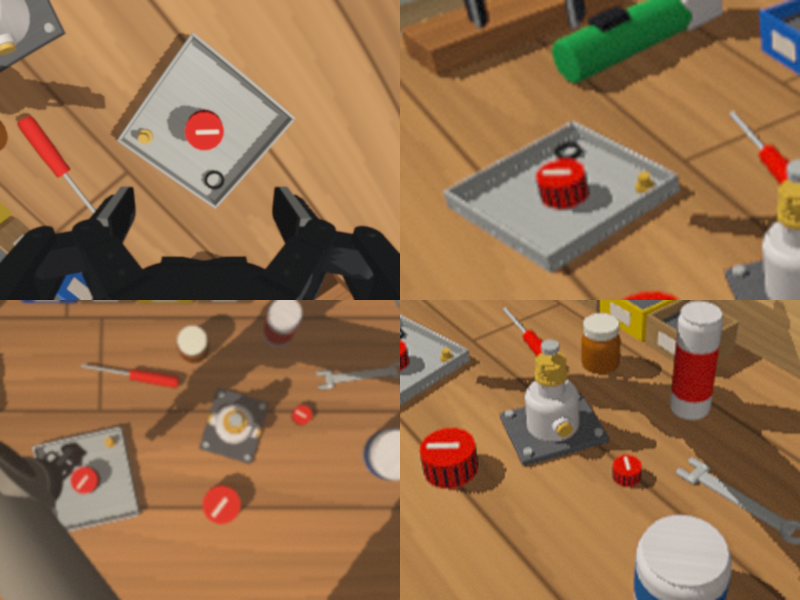

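The cap sits upright in the middle of the tray, at (205,131) in the wrist panel. The ring and plug are untouched, and the gripper is clear. Handing in.

```bash
python3 -c "
from station import bot
print(bot.hand_in())"
```

```text
the job is handed in; nothing more can be done
None
```

The red cap is off the oil filter housing and standing right way up near the middle of the steel tray. I handed the job in at about 23 s; the hand-in reports no verdict.

**Unscrewing:** I turned the cap about 480° counter-clockwise in two strokes at 40 N grip, regripping once, with the fingers rising 2.4 mm per radian throughout. The first grip was about 2 mm off the thread axis, which gave up to about 6 N of side force. I followed the resulting arc for the rest of that stroke and centred the second grip. Near 477° the turning moment read zero. I kept hold against the spring and turned about 40° further before lifting straight up.

**Placing:** I lowered the cap in half-millimetre steps until it touched. The last step pressed with about 11 N, which I eased to 2.5 N before letting go.

**Last checks:**
- The gripper is open and about 0.2 m up, with contact force near zero.
- The pictures show the cap upright near the tray's centre, with the ring and plug in their corners. The tray, the loose caps and the other things look as they did at the start.
- The tray's centre was measured differently by each camera: the side view was about 14 mm off the top view, and the wrist view about 7 mm off it. I used the top and wrist views, and the final picture showed the cap a few millimetres from where I aimed.

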